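# Go / no-go check of a drilled bore

## Task

Check the bore of the hand-clamped block with the double-ended plug gauge: slide the long, thinner go plug into the bore until its collar sits against the block, draw it out, then hold the short, thicker no-go plug squarely and centrally against a mouth of the same bore with a light steady push (5 to 10 N) for about a second to show that it is refused. Feel for the bore and push gently, never harder than about 25 N (the block was clamped by eye and sits a few millimetres off its marked place). Finally lay the gauge back in its wooden rest, let go, and leave the other things where they lie.

Things in the scene. Friction and masses are not known exactly. Their poses are not given: they have to be found in the camera images.
- gauge_mid (a point): Plug gauge (loose, steel, 0.3 kg, level in its rest): middle of its dark hexagonal handle, on the axis. y is the gauge's axis, +y toward the go end, z up. Handle 100 mm long, 20 mm across flats, two flats upright: grip it from above across them. At each handle end a collar, 30 mm diameter, from 50 to 55 mm off this point; beyond them the plugs.
- go_collar (a point): On the gauge's axis, outer face of the collar at the go end, 55 mm from the handle's middle (+y). Same axes. From here the go plug goes on in +y: 22 mm diameter, 35 mm long, with a 1.5 mm bevel at its tip (tip 90 mm from the handle's middle).
- nogo_face (a point): On the gauge's axis, centre of the flat end face of the no-go plug, 69 mm from the handle's middle (-y). Same axes. The no-go plug is 26 mm diameter, 14 mm long, its edge bevel only 0.5 mm.
- nominal_bore (a point): Marked place of the bore's centre, 55 mm above the bench, fixed to the dark steel base plate (fixed; 110 x 90 x 10 mm). y: bore axis (level), z up. A block clamped on the plate has the bore, its axis exactly at this height and parallel to this y, but the block stands up to 5 mm off in x and up to 5 mm off in y, either way, new each time: not measured, to be felt or seen.
- base_plate: Dark steel base plate, origin at its underside, same axes as the marked bore place. The aluminium block on it: 60 mm wide (x), 30 mm thick (y), top 76 mm above the bench, feet to 44 mm either side, 28 mm high. Round through bore, 23 mm diameter, 1.5 mm bevelled mouths, open at both faces. Either mouth serves for either plug: carried to the other side unturned, the gauge presents its other end.
- rest_seat (a point): Wooden gauge rest (fixed, board 60 x 120 x 8 mm): where the gauge's centre lies, 45 mm above the bench. y: line along which the gauge lies (either way round), z up. Two V posts, 8 mm thick, 38 mm to either side in y, bear the handle between the collars with 8 mm play lengthwise; flanks rise 30 degrees to axis height, 22 mm to either side. Between the posts the fingers have room down to the board.
- bolt: Loose hexagon bolt lying on the bench, 22 x 68 x 19 mm, origin at its underside; bystander.
- nut: Loose hexagon nut lying on the bench, 19 x 22 x 10 mm, origin at its underside; bystander.
- offcut: Loose wooden offcut, 60 x 85 x 24 mm, origin at its underside; bystander.
- sander: Loose cork-brown sanding block, 64 x 112 x 36 mm, origin at its underside; bystander.
Mind the look-alikes: they are no part of the job. Leave any purple look-alike of the part that bears gauge_mid alone. Leave any yellow look-alike of the part that bears rest_seat alone.

How it is judged:
On the way, in this order (a step that is already met when the one before it is completed fails the run):
1. the go plug is in the bore, square, with its collar within 3 mm of the block's face (mouth_a and mouth_b: the centres of the two ends of the bore) ((distance between go_collar and mouth_a below 0.003 m or distance between go_collar and mouth_b below 0.003 m) and angle between the y axis of plug_gauge and the y axis of bored_block, either way round below 0.07 rad), for 0.2 s.
2. the no-go plug's face is pressed with more than 3 N on a mouth of the bore, its centre within 4 mm of the mouth's, square to it within 4 degrees, for half a second ((distance between nogo_face and mouth_a below 0.004 m or distance between nogo_face and mouth_b below 0.004 m) and angle between the y axis of plug_gauge and the y axis of bored_block, either way round below 0.07 rad and contact force between plug_gauge and bored_block above 3 N), for 0.5 s.
At the end, for the whole second after the job is handed in: The gauge lies at rest in its V rest, either way round: its centre within 10 mm of the seat in plan and 4 mm in height, along the rest within 0.1 rad, released (horizontal distance between gauge_mid and rest_seat below 0.01 m and height (world z) of gauge_mid between 0.041 and 0.049 m and angle between the y axis of plug_gauge and the y axis of gauge_rest, either way round below 0.1 rad and linear speed of plug_gauge below 0.02 m/s and contact force between plug_gauge and the fingers below 0.1 N); the robot touches nothing.
It fails at once if the gauge is pushed against the block with more than 40 N (contact force between plug_gauge and bored_block above 40 N).
It fails at once if the bolt is shifted by more than 20 mm (distance of bolt from where it was at the start of the episode above 0.02 m).
It fails at once if the nut is shifted by more than 20 mm (distance of nut from where it was at the start of the episode above 0.02 m).
It fails at once if the offcut is shifted by more than 20 mm (distance of offcut from where it was at the start of the episode above 0.02 m).
It fails at once if the sander is shifted by more than 20 mm (distance of sander from where it was at the start of the episode above 0.02 m).
It also fails if it takes over 67 s, if anything falls off the work surface, if the arm or the gripper's body presses on something with over 40 N, if the wrist force passes 120 N, or if a joint passes its speed limit or range.

## Robot

A 7-joint arm with a two-finger parallel gripper is mounted at the origin on a cart in front of the work surface, level with it; the furniture and walls round the work are solid. World frame = base frame: x ahead of the robot, y to its left, z up, the work surface at z = 0. Lengths are in m, angles in rad, forces in N, time in s.
With the tool pointing down it reaches from about 0.425 to 0.95 m from the base axis. Payload 16.7 kg.
Tool frame: the origin (TCP) lies between the finger pads; the fingertips stand 14 mm ahead of it and the grasp point (between the pads) lies 5 mm behind it (robot.tcp_to_tips is the distance from the TCP to the fingertips, in m); z points along the fingers, y is the line along which they close (so a half turn about z gives the same grasp; the last joint's range is limited). The gripper opens to 94 mm and grips with 3 to 60 N. Pads are 16 mm wide; open, the fingers measure 119 mm over their backs; the gripper's body (75 mm by 177 mm) begins 78 mm behind the grasp point.
Start: joints at [1.089, 0.426, 0.074, 1.606, -0.034, 1.111, -0.067], TCP at [0.22, -0.638, 0.219] pointing down, gripper open.
Joint ranges: [-2.85, 2.85], [-0.5, 2.14], [-1.23, 1.37], [0.21, 2.46], [-1.02, 4.16], [0.16, 2.05], [-2.73, 2.73]. Speed limits (rad/s): [1.89, 1.89, 2.39, 2.39, 3.01, 3.01, 3.01].

## Interface

Orientations are given as a unit quaternion [w, x, y, z].
In Python, from cell import robot, cams gives the robot as it stands.
- The arm moves only by the tool apply_moves, never from a script. Its argument "increments" is a list of rows, each a list of 7 numbers: the turn, a rotation vector about the tool's x, y, z in degrees, then the shift along the tool's x, y, z in mm, then the finger opening in mm, from 0 to 94. In form: [[wx, wy, wz, x, y, z, gripper], ...]. A call has 1 to 8 rows; each row is the pose to reach, as a shift and turn from the pose commanded when the call began, along the tool's axes at that moment; what a row does not reach only later rows make up. A row lasts 1/10 s, in which the tool goes at most 50 mm and 8.59 degrees, less where a joint would pass 70% of its speed; a pose out of reach is approached as far as the arm can. A call with a gripper value outside its range is refused whole. The fingers move at their own pace and stop on an object; "newtons" is the grip in N (left out, the last holds). Time passes only in rows, so rows that repeat a pose let the fingers close. It gives the time, the measured TCP pose, the force, the opening and the grip force at its end, in the units of the state.
- robot.observe(): the state, without advancing time (a new reading comes with each control period).
- cams.grab_frame(name): name is "side" or "top"; returns (picture, depth): 384x512x3 uint8, blue, green, red; 384x512 float32, m along the optical axis (not along the pixel's ray), 0 where there is no reading.
- cams.camera_params(name): a dict with "fx", "fy", "cx", "cy" (pixels), "k1" (the pictures are not rectified: a ray, as slopes to the right and down, at radius r is drawn at 1 + k1 r^2 times it, then the intrinsics apply), "rvec" (rotation vector, rad) and "tvec" (3), from world to camera coordinates, as OpenCV has them. Camera axes: x right, y down, z forward; pixel columns grow to the right and rows downward; lengths in m; the calibration is good to about 2 mm. A picture is of the moment at which its call begins. camera_params takes no time and is no camera call.
- robot.job_done(): hands the job in; it is judged then, once.
The state is a dict: "clock": time; "qpos": joint angles; "joint_vel": joint speeds; "joint_efforts": joint torques, N m; "tool_pos": TCP position; "tool_rot": TCP orientation; "wrist_force": force on the tool from outside, world axes, zero at the start; "wrist_torque": the same for the moment, N m; "grip_width": finger opening in m; "finger_force": force on a finger pad.
Only numpy, scipy, OpenCV 4.12 (cv2) and the standard library are available. Lean on these libraries where they do the work, as an engineer would, in place of code of your own. Each camera call takes 0.05 s, during which the arm holds its last target. There are 200 camera calls.

## Working session

There is one attempt and no reset: what is moved stays moved. The work goes in short steps, Python scripts to look and compute and a tool call to move; the robot and the scene stay as the last step left them, time stands still between calls to the robot, and variables do not carry over. Pictures are saved under pics/ and viewed, at most 10 in all, crops included, and the job is handed in when it is done.

Besides the shell and the picture viewer there is one more tool, called after ">>>" as name(argument=value, ...), one argument or row to a line, values as JSON. apply_moves: Moves the arm, as the interface text tells. Its arguments: {"type":"object","properties":{"increments":{"type":"array","items":{"type":"array","items":{"type":"number"}}},"newtons":{"type":"number"}},"required":["increments"]}

```bash
ls; mkdir -p pics; python3 - <<'E'
from cell import robot,cams
import cv2,numpy as np
print(robot.observe())
for n in("top","side"):
    p,d=cams.grab_frame(n); cv2.imwrite(f"pics/{n}0.png",p); np.savez(f"{n}0.npz",p=p,d=d); print(n,cams.camera_params(n))
E
```

```text
pics
{'clock': 0.0, 'qpos': array([ 1.08951213,  0.42674549,  0.07385534,  1.60660418, -0.03411409,
        1.11081135, -0.0671153 ]), 'joint_vel': array([-4.44665116e-04, -7.70148436e-05, -1.33059922e-03,  3.59310158e-04,
       -8.93208015e-04,  3.84891835e-04,  2.27519427e-03]), 'joint_efforts': array([-4.13438438e-04, -9.35819435e+01,  3.66637878e+00, -4.54205668e+01,
       -4.90396167e-02,  2.00595148e-02,  1.57802888e-04]), 'tool_pos': array([ 0.21970185, -0.63779347,  0.21876799]), 'tool_rot': array([-6.36776338e-04,  9.86275944e-01,  1.65104011e-01, -1.50706640e-04]), 'wrist_force': array([ 0.1517273 ,  0.92130113, -0.06133672]), 'wrist_torque': array([ 0.01976356,  0.00186818, -0.01532555]), 'finger_force': 0.0, 'grip_width': 0.0938715579170211}
top {'fx': 386.34759754220147, 'fy': 386.34759754220147, 'cx': 255.66050530717877, 'cy': 191.08733006910327, 'k1': -0.051013589612246404, 'rvec': array([ 2.11884658, -2.16113299,  0.14540421]), 'tvec': array([-0.04735294,  0.53195078,  1.15296698])}
side {'fx': 447.9898133792542, 'fy': 447.9898133792542, 'cx': 250.89048648358948, 'cy': 191.2317782661546, 'k1': 0.059710195251971056, 'rvec': array([ 2.06663561, -0.04748952,  0.013912  ]), 'tvec': array([-0.53316411,  0.02472791,  1.43772876])}
```

View pics/top0.png

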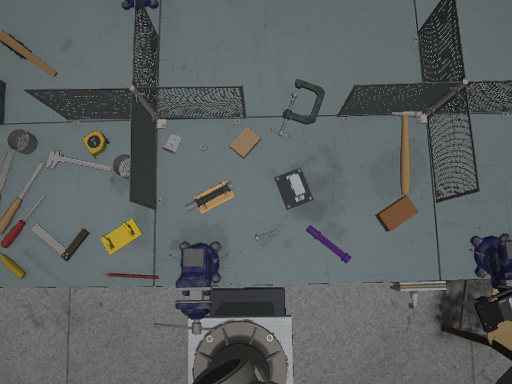

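View pics/side0.png

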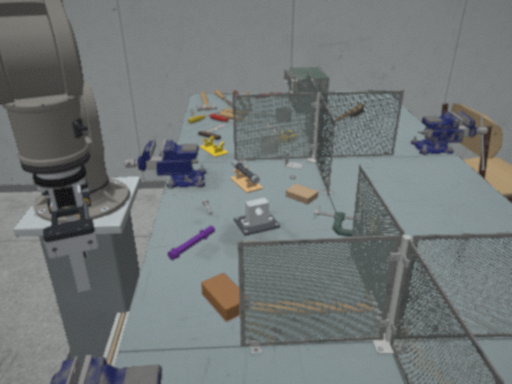

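Gauge candidates (top view): a grey-dark gauge in a wooden rest at (213,197), and a purple gauge at (329,243), which is a look-alike to leave alone. Rest candidates: the wooden one at (213,197), and a yellow one at (125,236), also a look-alike. I choose the ones at (213,197). The block is on its plate at (294,187). The next step is a close crop and measurements.

```bash
cat > h.py <<'E'
import numpy as np,cv2
from cell import robot,cams
from scipy.spatial.transform import Rotation as R
def cam(n):
    c=cams.camera_params(n);Rm=cv2.Rodrigues(np.array(c['rvec']))[0];t=np.array(c['tvec']);return c,Rm,t
def ray(n,uv):
    c,Rm,t=cam(n);uv=np.atleast_2d(np.array(uv,float))
    s=np.c_[(uv[:,0]-c['cx'])/c['fx'],(uv[:,1]-c['cy'])/c['fy']]
    K=np.eye(3);q=cv2.undistortPoints(s[:,None],K,np.array([c['k1'],0,0,0.]))[:,0]
    return -Rm.T@t,np.c_[q,np.ones(len(q))]@Rm
def plane(n,uv,z):
    o,d=ray(n,uv);return o+d*((z-o[2])/d[:,2])[:,None]
def proj(n,X):
    c,Rm,t=cam(n);X=np.atleast_2d(np.array(X,float))
    return cv2.projectPoints(X,np.array(c['rvec']),t,np.array([[c['fx'],0,c['cx']],[0,c['fy'],c['cy']],[0,0,1]]),np.array([c['k1'],0,0,0.]))[0][:,0]
E
python3 - <<'E'
from h import *
p=np.load('top0.npz')['p']
a=cv2.resize(p[160:220,170:320],None,fx=5,fy=5,interpolation=cv2.INTER_CUBIC)
q=np.load('side0.npz')['p']
b=cv2.resize(q[155:240,220:330],None,fx=3.5,fy=3.5,interpolation=cv2.INTER_CUBIC)
o=np.zeros((600,750,3),np.uint8);o[:300,:750]=a;o[300:300+b.shape[0],:b.shape[1]]=b[:300]
cv2.imwrite('pics/crop1.png',o)
for uv,z in(((213,197),.045),((294,187),.055),((329,243),.03),((244,142),.02),((264,236),.01)):print(uv,plane('top',uv,z))
for n in('top','side'):
    print(-cam(n)[1].T@cam(n)[2])
E
```

```text
(213, 197) [[0.51436569 0.07327893 0.045     ]]
(294, 187) [[ 0.53867305 -0.17496287  0.055     ]]
(329, 243) [[ 0.36765405 -0.27828058  0.03      ]]
(244, 142) [[ 0.69310119 -0.02337912  0.02      ]]
(264, 236) [[ 0.3935565  -0.08083129  0.01      ]]
[ 0.35655745 -0.06929947  1.21762521]
[ 0.49008383 -1.27296004  0.70094936]
```

View pics/crop1.png

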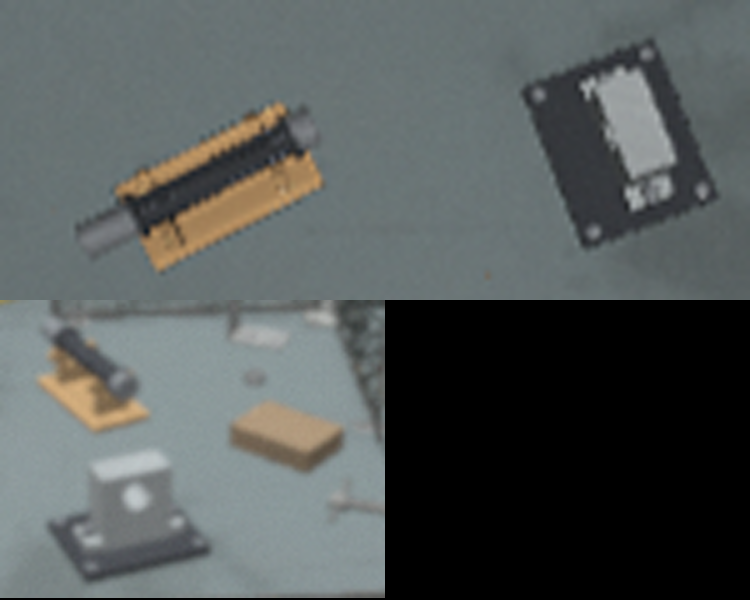

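The crop confirms the choice: a dark-handled gauge in the wooden rest, long go plug at the left (186,208) and short no-go plug at the right (233,186). The block on its plate is at about (296,185), with its bore visible in the side view. Next I measure precisely.

```bash
cat >> h.py <<'E'
def cloud(n,d):
    v,u=np.mgrid[0:384,0:512];o,r=ray(n,np.c_[u.ravel(),v.ravel()])
    return (o+r*d.ravel()[:,None]).reshape(384,512,3)
E
python3 - <<'E'
from h import *
from scipy.spatial import cKDTree
f=np.load('top0.npz');g=np.load('side0.npz')
C=cloud('top',f['d']);S=cloud('side',g['d'])
def sel(C,c,r,z0,z1): 
    return (np.hypot(C[...,0]-c[0],C[...,1]-c[1])<r)&(C[...,2]>z0)&(C[...,2]<z1)
def rect(P,name):
    r=cv2.minAreaRect((P[:,:2]*1000).astype(np.float32));print(name,len(P),r,'z',np.median(P[:,2]),P[:,2].std())
rect(C[sel(C,(.54,-.17),.08,.066,.09)],'block top T');rect(S[sel(S,(.54,-.17),.08,.07,.082)],'block top S')
m=sel(C,(.54,-.17),.09,.006,.016);rect(C[m],'plate T')
hsv=cv2.cvtColor(f['p'],cv2.COLOR_BGR2HSV)
# plate by colour: dark region contour -> rays onto z=10mm
k=np.zeros((384,512),np.uint8);k[160:215,265:325]=255
grey=f['p'].max(2); m2=((grey<80)|((np.abs(C[...,2]-.045)<.04)&(C[...,2]>.006)))&(k>0)
cnt=max(cv2.findContours(m2.astype(np.uint8),0,1)[0],key=cv2.contourArea);W=plane('top',cnt[:,0],.010);rect(W,'plate colour')
ys,xs=np.nonzero(m2);print('centroid plate',plane('top',[[cv2.moments(cnt)['m10']/cv2.moments(cnt)['m00'],cv2.moments(cnt)['m01']/cv2.moments(cnt)['m00']]],.010))
# gauge by height & nonwood colour
m=sel(C,(.514,.073),.12,.035,.07);P=C[m];rect(P,'gauge T')
x=P[:,:2];c=x.mean(0);u=np.linalg.svd(x-c)[2][0];u*=np.sign(u[1]);t=(x-c)@u;print('axis',c,u,t.min(),t.max(),np.degrees(np.arctan2(-u[0],u[1])))
# handle: dark pixels
b=m&(f['p'].max(2)<70);Q=plane('top',np.argwhere(b)[:,::-1],.052);c=Q.mean(0)[:2];t=(Q[:,:2]-c)@u;print('dark',c,t.min(),t.max(),len(Q))
w=(hsv[...,0]>8)&(hsv[...,0]<28)&(hsv[...,1]>90)&sel(C,(.514,.073),.1,-.01,.07)
cnt=np.argwhere(w)[:,::-1];rect(plane('top',cnt,.008),'board')
print('off bench',np.median(C[sel(C,(.45,-.05),.05,-.03,.03)][:,2]),np.median(S[sel(S,(.45,-.05),.03,-.03,.03)][:,2]))
E
```

```text
block top T 210 ((542.5025634765625, -180.75076293945312), (60.045433044433594, 30.327617645263672), 19.596858978271484) z 0.07673203970917408 0.0024807371885086534
block top S 158 ((542.0714111328125, -184.12042236328125), (63.320533752441406, 36.01888656616211), 20.26871109008789) z 0.07543256581203883 0.0020024080459979323
plate T 664 ((539.6038818359375, -176.78749084472656), (147.86215209960938, 143.3379364013672), 80.38742065429688) z 0.010581846862280142 0.0021582142234836707
plate colour 115 ((541.36669921875, -177.96221923828125), (111.76049041748047, 92.64901733398438), 19.49687957763672) z 0.010000000000000009 0.0
centroid plate [[ 0.54082586 -0.17732064  0.01      ]]
gauge T 437 ((514.622802734375, 85.07296752929688), (52.482757568359375, 158.06134033203125), 26.006689071655273) z 0.053875471763006555 0.005513573870262482
axis [0.51460073 0.08274617] [-0.44724932  0.89440933] -0.07701513813880027 0.08118012756210648 26.567339862185655
dark [0.51877277 0.07713844] -0.05759539018164614 0.052427655124514694 213
board 421 ((520.7088623046875, 76.7174072265625), (60.514732360839844, 118.17146301269531), 26.90643310546875) z 0.008000000000000007 0.0
off bench 0.0003437196067671566 -0.0005872266368210921
```

```bash
cat >> h.py <<'E'
def to(x,y,z,yaw):
    "shift/turn in tool axes; yaw = world heading (deg) of tool y, tool z down"
    s=robot.observe();q=s['tool_rot'];A=R.from_quat([q[1],q[2],q[3],q[0]])
    a=np.radians(yaw);Y=np.array([np.cos(a),np.sin(a),0]);Z=np.array([0,0,-1.]);T=R.from_matrix(np.c_[np.cross(Y,Z),Y,Z])
    print('turn',(A.inv()*T).as_rotvec(degrees=True).round(2),'shift',(A.inv().apply(np.array([x,y,z])-s['tool_pos'])*1000).round(1),
      'now',s['tool_pos'].round(4),'F',s['wrist_force'].round(1),'t',round(s['clock'],2),'grip',round(s['grip_width'],4),s['finger_force'],'q',s['qpos'].round(2))
E
python3 - <<'E'
from h import *
C=cloud('top',np.load('top0.npz')['d'])
for b in((.25,.45,0,.2),(.4,.65,.0,.2),(.4,.7,-.4,0),(.25,.4,-.4,0)):
    m=(C[...,0]>b[0])&(C[...,0]<b[1])&(C[...,1]>b[2])&(C[...,1]<b[3])&(C[...,2]>.03);P=C[m];print(b,P.max(0),P[np.argmax(P[:,2])])
to(.5195,.0765,.15,26.5)
E
```

```text
(0.25, 0.45, 0, 0.2) [0.37307133 0.19698751 0.13844676] [0.2519057  0.16481898 0.13844676]
(0.4, 0.65, 0.0, 0.2) [0.55899277 0.15778257 0.06472275] [0.5504985  0.02524361 0.06472275]
(0.4, 0.7, -0.4, 0) [ 0.6997205  -0.0205175   0.08244383] [ 0.54334793 -0.17574635  0.08244383]
(0.25, 0.4, -0.4, 0) [ 0.39265264 -0.06929947  1.21762521] [ 0.35655745 -0.06929947  1.21762521]
turn [-6.000e-02 -5.000e-02 -9.749e+01] shift [ 516.1 -577.7   69.4] now [ 0.2197 -0.6378  0.2188] F [-0.7  1.   0.3] t 0.1 grip 0.0941 0.0 q [ 1.09  0.43  0.07  1.61 -0.03  1.11 -0.07]
```

>>> apply_moves(
  increments=[
    [0, 0, -6, 32, -36, 0, 94],
    [0, 0, -12, 65, -72, 0, 94],
    [0, 0, -18, 97, -108, 0, 94],
    [0, 0, -24, 129, -144, 0, 94],
    [0, 0, -30, 161, -180, 0, 94],
    [0, 0, -36, 193, -216, 0, 94],
    [0, 0, -42, 225, -252, 0, 94],
    [0, 0, -48, 258, -288, 0, 94],
  ],
  newtons=40,
)

```text
clock: 0.9
tool_pos: [0.3701, -0.28, 0.2195]
tool_rot: [0.0, 0.833, 0.554, -0.0]
wrist_force: [0.3, -0.3, -0.2]
grip_width: 0.0937
finger_force: 0.0
```

```bash
python3 -c "
from h import *
to(.5195,.0765,.15,26.5)"
```

```text
turn [-1.000e-02  1.000e-02 -4.926e+01] shift [ 3.865e+02 -1.000e-01  6.940e+01] now [ 0.3701 -0.28    0.2195] F [ 0.3 -0.3 -0.2] t 0.9 grip 0.0937 0.0 q [ 0.76  0.09 -0.26  2.05  0.03  1.01  0.08]
```

>>> apply_moves(
  increments=[
    [0, 0, -7, 48, 0, 0, 94],
    [0, 0, -14, 96, 0, 0, 94],
    [0, 0, -21, 144, 0, 0, 94],
    [0, 0, -28, 192, 0, 5, 94],
    [0, 0, -35, 240, 0, 20, 94],
    [0, 0, -42, 288, 0, 40, 94],
    [0, 0, -49, 340, 0, 60, 94],
    [0, 0, -49.3, 386.5, 0, 69.4, 94],
  ],
)

```text
clock: 1.7
tool_pos: [0.5188, 0.0705, 0.1499]
tool_rot: [-0.001, 0.526, 0.851, -0.0]
wrist_force: [1.1, -1.2, -0.2]
grip_width: 0.0939
finger_force: 0.0
```

```bash
python3 - <<'E'
from h import *
to(.5195,.0765,.04,26.5)
p,d=cams.grab_frame('side');t,_=cams.grab_frame('top')
a=cv2.resize(p[110:230,190:330],None,fx=5,fy=5)[:600]
cv2.imwrite('pics/s1.png',a)
# predicted pixel of gauge mid/axis from top estimate, seen in the side view
print(proj('side',[[.5195,.0765,.045]]))
# side-view gauge: dark handle from first side picture
g=np.load('side0.npz');S=cloud('side',g['d']);m=(np.hypot(S[...,0]-.52,S[...,1]-.077)<.1)&(S[...,2]>.03)&(S[...,2]<.07)&(g['p'].max(2)<75)
P=S[m];x=P[:,:2];c=x.mean(0);u=np.linalg.svd(x-c)[2][0];tt=(x-c)@u;print(c,u,tt.min(),tt.max(),P[:,2].mean(),len(P))
E
```

```text
turn [-0.06 -0.03  0.04] shift [  5.    3.5 109.9] now [0.5188 0.0705 0.1499] F [ 1.1 -1.2 -0.2] t 1.7 grip 0.0939 0.0 q [ 0.26  0.32 -0.61  1.98  0.23  0.91 -0.  ]
[[245.62697094 171.58027816]]
[0.50421451 0.08262363] [ 0.42398068 -0.90567123] -0.03976977978305199 0.04429300952452923 0.048109074016233544 17
```

>>> apply_moves(
  increments=[
    [0, 0, 0, 0, 0, 20, 94],
    [0, 0, 0, 0, 0, 40, 94],
    [0, 0, 0, 0, 0, 40, 94],
    [0, 0, 0, 0, 0, 40, 94],
  ],
)

```text
clock: 2.2
tool_pos: [0.5187, 0.0691, 0.1115]
tool_rot: [-0.0, 0.528, 0.849, -0.0]
wrist_force: [0.4, 1.0, 0.7]
grip_width: 0.0943
finger_force: 0.0
```

```bash
python3 -c "
from h import *
to(.519,.0755,.04,26.5)"
```

```text
turn [-0.04 -0.02 -0.2 ] shift [ 5.6  3.1 71.5] now [0.5187 0.0691 0.1115] F [0.4 1.  0.7] t 2.2 grip 0.0943 0.0 q [ 0.24  0.37 -0.59  2.01  0.27  0.84 -0.05]
```

>>> apply_moves(
  increments=[
    [0, 0, 0, 5, 3, 20, 94],
    [0, 0, 0, 5.6, 3.1, 40, 94],
    [0, 0, 0, 5.6, 3.1, 55, 94],
    [0, 0, 0, 5.6, 3.1, 65, 94],
    [0, 0, 0, 5.6, 3.1, 70.5, 94],
    [0, 0, 0, 5.6, 3.1, 70.5, 94],
    [0, 0, 0, 5.6, 3.1, 70.5, 94],
  ],
)

```text
clock: 2.9
tool_pos: [0.5195, 0.0756, 0.0413]
tool_rot: [0.0, 0.528, 0.849, 0.0]
wrist_force: [0.1, 0.7, 0.3]
grip_width: 0.094
finger_force: 0.0
```

```bash
python3 -c "
from h import *
to(.519,.0755,.04,26.5)"
```

```text
turn [ 0.03  0.01 -0.19] shift [ 0.1 -0.5  1.3] now [0.5195 0.0756 0.0413] F [0.1 0.7 0.3] t 2.9 grip 0.094 0.0 q [ 0.17  0.47 -0.54  2.06  0.37  0.7  -0.14]
```

>>> apply_moves(
  increments=[
    [0, 0, 0, 0, 0, 0.8, 50],
    [0, 0, 0, 0, 0, 0.8, 35],
    [0, 0, 0, 0, 0, 0.8, 27],
    [0, 0, 0, 0, 0, 0.8, 22],
    [0, 0, 0, 0, 0, 0.8, 18],
    [0, 0, 0, 0, 0, 0.8, 10],
    [0, 0, 0, 0, 0, 0.8, 10],
    [0, 0, 0, 0, 0, 0.8, 10],
  ],
  newtons=40,
)

```text
clock: 3.7
tool_pos: [0.5192, 0.0756, 0.04]
tool_rot: [-0.0, 0.528, 0.849, 0.0]
wrist_force: [-0.0, -0.1, -0.2]
grip_width: 0.0334
finger_force: 0.0
```

```bash
python3 -c "
from h import *
to(.519,.0755,.13,26.5)"
```

```text
turn [ 0.  -0.  -0.2] shift [  0.   -0.2 -90. ] now [0.5192 0.0756 0.04  ] F [-0.  -0.1 -0.2] t 3.7 grip 0.0334 0.0 q [ 0.17  0.48 -0.54  2.06  0.37  0.7  -0.14]
```

>>> apply_moves(
  increments=[
    [0, 0, 0, 0, 0, 0, 10],
    [0, 0, 0, 0, 0, 0, 10],
    [0, 0, 0, 0, 0, 0, 10],
    [0, 0, 0, 0, 0, 0, 10],
    [0, 0, 0, 0, 0, 0, 10],
    [0, 0, 0, 0, 0, 0, 10],
    [0, 0, 0, 0, 0, 0, 10],
  ],
  newtons=50,
)

```text
clock: 4.4
tool_pos: [0.5201, 0.076, 0.0404]
tool_rot: [0.001, 0.528, 0.85, 0.001]
wrist_force: [6.2, 2.4, 0.1]
grip_width: 0.0196
finger_force: 50.0
```

```bash
python3 -c "
from h import *
to(.519,.0755,.14,26.5)"
```

```text
turn [ 0.11  0.   -0.18] shift [  0.   -1.1 -99.6] now [0.5201 0.076  0.0404] F [6.2 2.4 0.1] t 4.4 grip 0.0196 49.99804672552273 q [ 0.17  0.48 -0.54  2.06  0.37  0.7  -0.14]
```

>>> apply_moves(
  increments=[
    [0, 0, 0, 0, 1, -10, 10],
    [0, 0, 0, 0, 1, -30, 10],
    [0, 0, 0, 0, 0, -55, 10],
    [0, 0, 0, 0, 0, -80, 10],
    [0, 0, 0, 0, 0, -100, 10],
    [0, 0, 0, 0, 0, -100, 10],
    [0, 0, 0, 0, 0, -100, 10],
  ],
)

```text
clock: 5.1
tool_pos: [0.5189, 0.0752, 0.1398]
tool_rot: [0.0, 0.528, 0.849, -0.0]
wrist_force: [0.0, 0.2, -2.5]
grip_width: 0.0197
finger_force: 50.0
```

```bash
python3 -c "
from h import *
to(.583,-.294,.14,19.6)"
```

```text
turn [-0.02  0.02  6.69] shift [-3.594e+02 -1.060e+02 -1.000e-01] now [0.5189 0.0752 0.1398] F [ 0.   0.2 -2.5] t 5.1 grip 0.0197 49.9964152649045 q [ 0.25  0.33 -0.61  1.99  0.24  0.89 -0.03]
```

>>> apply_moves(
  increments=[
    [0, 0, 1, -40, -12, 0, 10],
    [0, 0, 2, -85, -25, 0, 10],
    [0, 0, 3, -130, -38, 0, 10],
    [0, 0, 4, -175, -52, 0, 10],
    [0, 0, 5, -220, -65, 0, 10],
    [0, 0, 6, -265, -78, 0, 10],
    [0, 0, 6.7, -310, -92, 0, 10],
    [0, 0, 6.7, -345, -102, 0, 10],
  ],
)

```text
clock: 5.9
tool_pos: [0.5794, -0.2819, 0.1379]
tool_rot: [-0.001, 0.577, 0.817, -0.001]
wrist_force: [1.1, -0.6, -1.8]
grip_width: 0.0198
finger_force: 50.0
```

>>> apply_moves(
  increments=[
    [0, 0, 0, -14, -3.5, 20, 10],
    [0, 0, 0, -14, -3.5, 45, 10],
    [0, 0, 0, -14, -3.5, 70, 10],
    [0, 0, 0, -14, -3.5, 88, 10],
    [0, 0, 0, -14, -3.5, 88, 10],
    [0, 0, 0, -14, -3.5, 88, 10],
    [0, 0, 0, -14, -3.5, 88, 10],
  ],
)

```text
clock: 6.6
tool_pos: [0.5828, -0.2933, 0.053]
tool_rot: [0.001, 0.576, 0.817, 0.0]
wrist_force: [0.4, 0.2, -2.9]
grip_width: 0.0192
finger_force: 50.0
```

```bash
python3 - <<'E'
from h import *
to(.583,-.294,.0504,19.6)
for n in('top','side'):
    p,d=cams.grab_frame(n);np.savez(n+'1.npz',p=p,d=d)
    C=cloud(n,d)
    m=(np.abs(C[...,0]-.54)<.07)&(np.abs(C[...,1]+.18)<.06)&(C[...,2]>.066)&(C[...,2]<.085);print(n,cv2.minAreaRect((C[m][:,:2]*1000).astype(np.float32)))
p=np.load('top1.npz')['p'];q=np.load('side1.npz')['p']
a=cv2.resize(p[150:230,270:370],None,fx=4,fy=4,interpolation=cv2.INTER_CUBIC);b=cv2.resize(q[170:250,220:320],None,fx=4,fy=4,interpolation=cv2.INTER_CUBIC)
cv2.imwrite('pics/c2.png',np.hstack([a,b]))
E
```

```text
turn [0.06 0.05 0.02] shift [-0.7 -0.   2.6] now [ 0.5828 -0.2933  0.053 ] F [ 0.4  0.2 -2.9] t 6.6 grip 0.0192 49.99682268127799 q [ 0.66  0.6  -0.4   1.76  0.3   0.84  0.46]
top ((550.78955078125, -203.34027099609375), (60.25064468383789, 78.37065124511719), 20.17128562927246)
side ((543.8403930664062, -205.21107482910156), (27.471250534057617, 69.1588134765625), 11.18822956085205)
```

View pics/c2.png

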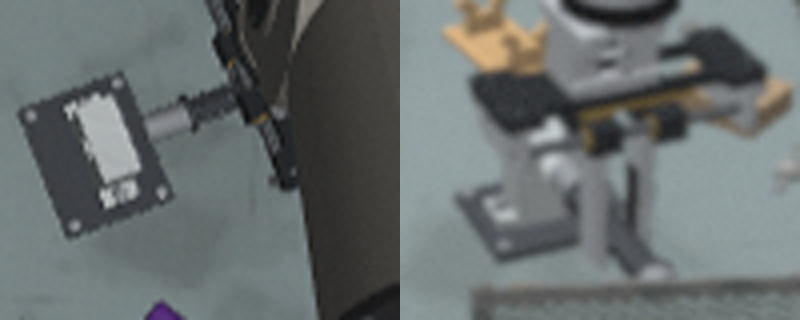

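The top crop shows the go plug just off the block's right face, roughly in line with the bore. I check the lateral offset numerically.

```bash
python3 - <<'E'
from h import *
a=np.radians(19.6);X=np.array([np.cos(a),np.sin(a)]);Y=np.array([-np.sin(a),np.cos(a)]);o=np.array([.5425,-.181])
f=np.load('top1.npz');C=cloud('top',f['d']);D=C[...,:2]-o;lx=D@X*1e3;ly=D@Y*1e3
print('tcp local',(robot.observe()['tool_pos'][:2]-o)@np.c_[X,Y]*1e3)
m=(C[...,2]>.068)&(C[...,2]<.086)&(abs(lx)<40)&(ly>-19)&(ly<25);print('block',lx[m].min(),lx[m].max(),ly[m].min(),ly[m].max(),lx[m].mean(),ly[m].mean(),m.sum())
m=(C[...,2]>.04)&(C[...,2]<.08)&(abs(lx)<25)
for y0 in range(-100,-15,6):
    k=m&(ly>=y0)&(ly<y0+6)
    if k.sum():print(y0,k.sum(),lx[k].min().round(1),lx[k].max().round(1),lx[k].mean().round(2),np.percentile(C[k][:,2],90).round(4))
E
```

```text
tcp local [   0.15162003 -119.48138495]
block -30.058391623990346 30.1431066693298 -15.29087195613124 15.645819306318403 -0.11752128061459097 0.7475727707136104 208
-100 13 -11.0 8.0 -1.45 0.0712
-94 13 -11.2 6.9 -2.39 0.0691
-88 13 -11.2 8.1 -2.86 0.0705
-82 12 -11.5 7.3 -2.38 0.0691
-76 13 -10.6 9.0 -1.33 0.07
-70 22 -15.3 11.8 -2.68 0.0733
-64 14 -11.6 8.6 -1.86 0.0701
-58 13 -11.9 6.7 -2.77 0.0714
-52 15 -11.8 9.3 -2.13 0.0717
-46 15 -12.1 8.6 -2.36 0.0717
-40 14 -11.3 7.1 -2.89 0.0711
-34 14 -10.9 8.7 -1.4 0.0688
-16 22 -22.7 24.3 -2.11 0.0796
```

>>> apply_moves(
  increments=[
    [0, 0, 0, 0, 1.7, 2.6, 10],
    [0, 0, 0, 0, 1.7, 2.6, 10],
    [0, 0, 0, 4, 1.7, 2.6, 10],
    [0, 0, 0, 8, 1.7, 2.6, 10],
    [0, 0, 0, 11, 1.7, 2.6, 10],
    [0, 0, 0, 11, 1.7, 2.6, 10],
  ],
)

```text
clock: 7.3
tool_pos: [0.5799, -0.2816, 0.0495]
tool_rot: [-0.0, 0.576, 0.817, 0.0]
wrist_force: [0.2, -0.1, -2.6]
grip_width: 0.0192
finger_force: 50.0
```

>>> apply_moves(
  increments=[
    [0, 0, 0, 1.5, 0, 0, 10],
    [0, 0, 0, 3, 0, 0, 10],
    [0, 0, 0, 4, 0, 0, 10],
    [0, 0, 0, 5, 0, 0, 10],
    [0, 0, 0, 5, 0, 0, 10],
  ],
)

```text
clock: 7.8
tool_pos: [0.5783, -0.2775, 0.0494]
tool_rot: [-0.0, 0.576, 0.817, 0.0]
wrist_force: [0.5, 1.3, -2.7]
grip_width: 0.0194
finger_force: 50.0
```

```bash
cat >> h.py <<'E'
def loc():
    s=robot.observe();a=np.radians(19.6);X=np.array([np.cos(a),np.sin(a)]);Y=np.array([-np.sin(a),np.cos(a)]);d=s['tool_pos'][:2]-[.5425,-.181];F=s['wrist_force'];T=s['wrist_torque']
    print('loc',(d@X*1e3).round(2),(d@Y*1e3).round(2),(s['tool_pos'][2]*1e3).round(2),'F',(F[:2]@X).round(2),(F[:2]@Y).round(2),F[2].round(2),'T',(T[:2]@X).round(2),(T[:2]@Y).round(2),T[2].round(2),'t',round(s['clock'],2))
E
python3 -c "
from h import *
loc();to(.583,-.294,.0504,19.6)"
```

```text
loc 1.37 -102.92 49.4 F 0.91 1.03 -2.73 T -0.01 -0.13 0.02 t 7.8
turn [ 0.   -0.    0.01] shift [-17.1  -1.1  -1. ] now [ 0.5783 -0.2775  0.0494] F [ 0.5  1.3 -2.7] t 7.8 grip 0.0194 49.99684791080654 q [ 0.65  0.59 -0.4   1.79  0.3   0.82  0.44]
```

>>> apply_moves(
  increments=[
    [0, 0, 0, 0, 0, -1, 10],
    [0, 0, 0, 1, 0, -1, 10],
    [0, 0, 0, 2, 0, -1, 10],
    [0, 0, 0, 3, 0, -1, 10],
    [0, 0, 0, 3, 0, -1, 10],
  ],
)

```text
clock: 8.3
tool_pos: [0.5772, -0.2746, 0.0504]
tool_rot: [-0.0, 0.576, 0.817, 0.0]
wrist_force: [-0.2, -0.8, -2.4]
grip_width: 0.0193
finger_force: 50.0
```

```bash
python3 -c "
from h import *
loc()"
```

```text
loc 1.33 -99.83 50.35 F -0.45 -0.66 -2.37 T 0.0 -0.1 -0.05 t 8.3
```

>>> apply_moves(
  increments=[
    [0, 0, 0, 1, 0, 0, 10],
    [0, 0, 0, 2, 0, 0, 10],
    [0, 0, 0, 3, 0, 0, 10],
    [0, 0, 0, 3, 0, 0, 10],
  ],
)

```text
clock: 8.7
tool_pos: [0.5763, -0.2718, 0.0504]
tool_rot: [-0.0, 0.576, 0.817, 0.0]
wrist_force: [-0.2, -0.5, -3.3]
grip_width: 0.0196
finger_force: 50.0
```

```bash
python3 -c "
from h import *
loc()"
```

```text
loc 1.38 -96.87 50.4 F -0.31 -0.38 -3.3 T -0.01 -0.08 0.02 t 8.7
```

>>> apply_moves(
  increments=[
    [0, 0, 0, 1, 0, 0, 10],
    [0, 0, 0, 2, 0, 0, 10],
    [0, 0, 0, 3, 0, 0, 10],
    [0, 0, 0, 3, 0, 0, 10],
  ],
)

```text
clock: 9.1
tool_pos: [0.5753, -0.269, 0.0504]
tool_rot: [-0.0, 0.576, 0.817, 0.0]
wrist_force: [0.9, 0.1, -2.7]
grip_width: 0.0195
finger_force: 50.0
```

```bash
python3 -c "
from h import *
loc()"
```

```text
loc 1.35 -93.85 50.37 F 0.92 -0.18 -2.7 T -0.06 -0.09 -0.05 t 9.1
```

>>> apply_moves(
  increments=[
    [0, 0, 0, 1.5, 0, 0, 10],
    [0, 0, 0, 3, 0, 0, 10],
    [0, 0, 0, 4.5, 0, 0, 10],
    [0, 0, 0, 6, 0, 0, 10],
    [0, 0, 0, 7.5, 0, 0, 10],
    [0, 0, 0, 9, 0, 0, 10],
    [0, 0, 0, 10, 0, 0, 10],
    [0, 0, 0, 10, 0, 0, 10],
  ],
)

```text
clock: 9.9
tool_pos: [0.5719, -0.2595, 0.0504]
tool_rot: [-0.0, 0.576, 0.817, 0.0]
wrist_force: [-0.4, -0.8, -2.6]
grip_width: 0.0195
finger_force: 50.0
```

```bash
python3 -c "
from h import *
loc()"
```

```text
loc 1.37 -83.85 50.37 F -0.6 -0.6 -2.63 T -0.06 -0.06 0.03 t 9.9
```

>>> apply_moves(
  increments=[
    [0, 0, 0, 2, 0, 0, 10],
    [0, 0, 0, 4, 0, 0, 10],
    [0, 0, 0, 6, 0, 0, 10],
    [0, 0, 0, 8, 0, 0, 10],
    [0, 0, 0, 9.5, 0, 0, 10],
    [0, 0, 0, 11, 0, 0, 10],
    [0, 0, 0, 11, 0, 0, 10],
  ],
)

```text
clock: 10.6
tool_pos: [0.5682, -0.2491, 0.0504]
tool_rot: [-0.0, 0.576, 0.817, 0.0]
wrist_force: [0.5, -0.1, -3.1]
grip_width: 0.0194
finger_force: 50.0
```

```bash
python3 - <<'E'
from h import *
loc()
p,_=cams.grab_frame('top');q,_=cams.grab_frame('side')
a=cv2.resize(p[150:230,260:360],None,fx=4,fy=4,interpolation=cv2.INTER_CUBIC);b=cv2.resize(q[170:250,220:320],None,fx=4,fy=4,interpolation=cv2.INTER_CUBIC)
cv2.imwrite('pics/c3.png',np.hstack([a,b]))
E
```

```text
loc 1.4 -72.76 50.4 F 0.39 -0.27 -3.06 T -0.08 -0.11 -0.01 t 10.6
```

View pics/c3.png

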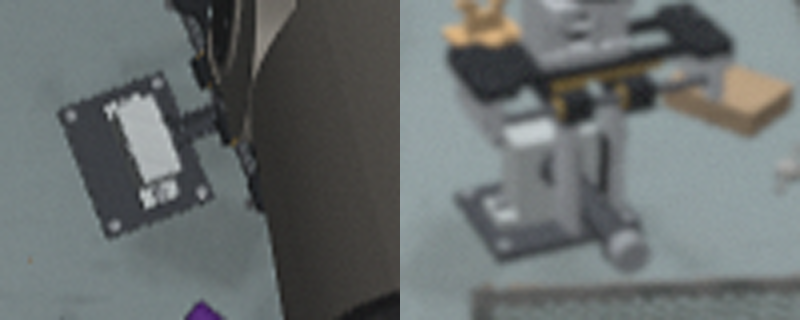

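The go plug is inside the bore, with the collar almost at the block face (top crop near (185,128)). I advance in small steps to contact.

>>> apply_moves(
  increments=[
    [0, 0, 0, 0.7, 0, 0, 10],
    [0, 0, 0, 1.4, 0, 0, 10],
    [0, 0, 0, 2, 0, 0, 10],
    [0, 0, 0, 2, 0, 0, 10],
    [0, 0, 0, 2, 0, 0, 10],
  ],
)

```text
clock: 11.2
tool_pos: [0.5676, -0.2475, 0.0504]
tool_rot: [-0.0, 0.576, 0.817, 0.0]
wrist_force: [-0.0, -1.0, -3.5]
grip_width: 0.0197
finger_force: 50.0
```

```bash
python3 -c "
from h import *
loc()"
```

```text
loc 1.35 -71.02 50.36 F -0.33 -0.9 -3.47 T -0.07 -0.11 -0.01 t 11.2
```

>>> apply_moves(
  increments=[
    [0, 0, 0, 0.7, 0, 0, 10],
    [0, 0, 0, 1.4, 0, 0, 10],
    [0, 0, 0, 1.4, 0, 0, 10],
    [0, 0, 0, 1.4, 0, 0, 10],
  ],
)

```text
clock: 11.6
tool_pos: [0.5671, -0.2461, 0.0504]
tool_rot: [-0.0, 0.576, 0.817, 0.0]
wrist_force: [-0.3, 0.3, -2.4]
grip_width: 0.0194
finger_force: 50.0
```

```bash
python3 -c "
from h import *
loc()"
```

```text
loc 1.29 -69.61 50.36 F -0.22 0.37 -2.4 T -0.07 -0.07 -0.04 t 11.6
```

>>> apply_moves(
  increments=[
    [0, 0, 0, 0.7, 0, 0, 10],
    [0, 0, 0, 1.4, 0, 0, 10],
    [0, 0, 0, 1.4, 0, 0, 10],
    [0, 0, 0, 1.4, 0, 0, 10],
  ],
)

```text
clock: 12.0
tool_pos: [0.567, -0.2461, 0.0506]
tool_rot: [0.001, 0.577, 0.817, -0.0]
wrist_force: [3.5, -6.6, -4.3]
grip_width: 0.0195
finger_force: 50.0
```

```bash
python3 -c "
from h import *
loc()"
```

```text
loc 1.3 -69.53 50.64 F 1.11 -7.39 -4.31 T -1.66 -0.19 0.0 t 12.0
```

>>> apply_moves(
  increments=[
    [0, 0, 0, 0.7, 0, 0, 10],
    [0, 0, 0, 1.2, 0, 0, 10],
    [0, 0, 0, 1.2, 0, 0, 10],
    [0, 0, 0, 1.2, 0, 0, 10],
  ],
)

```text
clock: 12.4
tool_pos: [0.567, -0.246, 0.0508]
tool_rot: [0.002, 0.577, 0.817, -0.0]
wrist_force: [4.9, -11.1, -5.8]
grip_width: 0.0195
finger_force: 50.0
```

```bash
python3 -c "
from h import *
loc()"
```

```text
loc 1.26 -69.48 50.82 F 0.91 -12.1 -5.79 T -3.04 -0.29 0.01 t 12.4
```

>>> apply_moves(
  increments=[
    [0, 0, 0, -3, 0, 0, 10],
    [0, 0, 0, -8, 0, 0, 10],
    [0, 0, 0, -14, 0, 0, 10],
    [0, 0, 0, -20, 0, 0, 10],
    [0, 0, 0, -27, 0, 0, 10],
    [0, 0, 0, -34, 0, 0, 10],
    [0, 0, 0, -41, 0, 0, 10],
    [0, 0, 0, -48, 0, 0, 10],
  ],
)

```text
clock: 13.2
tool_pos: [0.5825, -0.2896, 0.0503]
tool_rot: [-0.0, 0.576, 0.817, 0.0]
wrist_force: [0.2, 1.0, -1.9]
grip_width: 0.0193
finger_force: 50.0
```

```bash
python3 -c "
from h import *
loc()"
```

```text
loc 1.29 -115.71 50.35 F 0.55 0.92 -1.94 T -0.07 -0.07 0.01 t 13.2
```

>>> apply_moves(
  increments=[
    [0, 0, 0, 0, 0, -30, 10],
    [0, 0, 0, 0, 0, -60, 10],
    [0, 0, 0, 0, 0, -90, 10],
    [0, 0, 0, 0, 0, -90, 10],
    [0, 0, 0, 30, 0, -90, 10],
    [0, 0, 0, 60, 0, -90, 10],
    [0, 0, 0, 100, 0, -90, 10],
    [0, 0, 0, 140, 0, -90, 10],
  ],
)

```text
clock: 14.0
tool_pos: [0.5345, -0.1561, 0.1397]
tool_rot: [-0.0, 0.577, 0.817, -0.0]
wrist_force: [1.1, 0.9, -3.1]
grip_width: 0.0195
finger_force: 50.0
```

>>> apply_moves(
  increments=[
    [0, 0, 0, 40, 0, 0, 10],
    [0, 0, 0, 70, 0, 0, 10],
    [0, 0, 0, 78, 0, 0, 10],
    [0, 0, 0, 78, 0, 0, 10],
    [0, 0, 0, 78, 0, 0, 10],
    [0, 0, 0, 78, 0, 0, 10],
  ],
)

```text
clock: 14.6
tool_pos: [0.5095, -0.0849, 0.1401]
tool_rot: [-0.0, 0.577, 0.817, -0.0]
wrist_force: [-0.3, -0.2, -2.9]
grip_width: 0.0196
finger_force: 50.0
```

```bash
python3 -c "
from h import *
loc();to(.5425+.00125-.3355*.098,-.181+.00045+.942*.098,.0504,19.6)"
```

```text
loc 1.12 101.64 140.14 F -0.39 -0.09 -2.91 T -0.05 -0.09 -0.03 t 14.6
turn [-0.01 -0.   -0.09] shift [-3.6  0.2 89.7] now [ 0.5095 -0.0849  0.1401] F [-0.3 -0.2 -2.9] t 14.6 grip 0.0196 49.99673696933314 q [ 0.49  0.31 -0.53  2.01  0.2   0.88  0.2 ]
```

>>> apply_moves(
  increments=[
    [0, 0, 0, 0, 0.2, 30, 10],
    [0, 0, 0, 0, 0.2, 60, 10],
    [0, 0, 0, 0, 0.2, 82, 10],
    [0, 0, 0, 0, 0.2, 89.7, 10],
    [0, 0, 0, -5, 0.2, 89.7, 10],
    [0, 0, 0, -10, 0.2, 89.7, 10],
    [0, 0, 0, -13, 0.2, 89.7, 10],
    [0, 0, 0, -13, 0.2, 89.7, 10],
  ],
)

```text
clock: 15.4
tool_pos: [0.5144, -0.0966, 0.0516]
tool_rot: [0.001, 0.577, 0.817, 0.0]
wrist_force: [0.3, 0.4, -2.3]
grip_width: 0.0195
finger_force: 50.0
```

```bash
python3 -c "
from h import *
loc();to(.5425+.00125-.3355*.086,-.181+.00045+.942*.086,.0504,19.6)"
```

```text
loc 1.87 88.88 51.58 F 0.47 0.31 -2.28 T -0.09 -0.06 -0.04 t 15.4
turn [ 0.07  0.05 -0.06] shift [-2.9 -0.5  1.2] now [ 0.5144 -0.0966  0.0516] F [ 0.3  0.4 -2.3] t 15.4 grip 0.0195 49.996438280213624 q [ 0.46  0.44 -0.48  2.06  0.31  0.71  0.12]
```

>>> apply_moves(
  increments=[
    [0, 0, 0, 0, -0.5, 1.2, 10],
    [0, 0, 0, -1, -0.5, 1.2, 10],
    [0, 0, 0, -2, -0.5, 1.2, 10],
    [0, 0, 0, -3, -0.5, 1.2, 10],
    [0, 0, 0, -4, -0.5, 1.2, 10],
    [0, 0, 0, -4, -0.5, 1.2, 10],
  ],
)

```text
clock: 16.0
tool_pos: [0.5146, -0.0998, 0.0495]
tool_rot: [-0.0, 0.576, 0.817, 0.0]
wrist_force: [0.3, -0.5, -2.3]
grip_width: 0.0194
finger_force: 50.0
```

```bash
python3 -c "
from h import *
loc();to(.5425+.00125-.3355*.083,-.181+.00045+.942*.083,.0504,19.6)"
```

```text
loc 0.99 85.83 49.47 F 0.16 -0.57 -2.34 T -0.04 -0.06 0.06 t 16.0
turn [ 0. -0.  0.] shift [-2.8  0.3 -0.9] now [ 0.5146 -0.0998  0.0495] F [ 0.3 -0.5 -2.3] t 16.0 grip 0.0194 49.99660730129108 q [ 0.46  0.45 -0.48  2.06  0.31  0.71  0.13]
```

>>> apply_moves(
  increments=[
    [0, 0, 0, 0, 0.3, -0.9, 10],
    [0, 0, 0, -0.7, 0.3, -0.9, 10],
    [0, 0, 0, -1.4, 0.3, -0.9, 10],
    [0, 0, 0, -2, 0.3, -0.9, 10],
    [0, 0, 0, -2.4, 0.3, -0.9, 10],
    [0, 0, 0, -2.4, 0.3, -0.9, 10],
  ],
)

```text
clock: 16.6
tool_pos: [0.5154, -0.1011, 0.0503]
tool_rot: [-0.0, 0.576, 0.817, 0.0]
wrist_force: [-1.5, 5.4, -1.3]
grip_width: 0.0195
finger_force: 50.0
```

```bash
python3 -c "
from h import *
loc();to(.5425+.00125-.3355*.083,-.181+.00045+.942*.083,.0504,19.6)"
```

```text
loc 1.29 84.38 50.26 F 0.43 5.63 -1.27 T 1.17 -0.02 0.06 t 16.6
turn [-0.02 -0.06  0.04] shift [-1.4  0.  -0.1] now [ 0.5154 -0.1011  0.0503] F [-1.5  5.4 -1.3] t 16.6 grip 0.0195 49.996897908858955 q [ 0.46  0.45 -0.48  2.05  0.31  0.71  0.13]
```

Contact is exactly where predicted, at 5.6 N. I push a touch more and hold.

>>> apply_moves(
  increments=[
    [0, 0, 0, -0.4, 0, 0, 10],
    [0, 0, 0, -0.4, 0, 0, 10],
    [0, 0, 0, -0.4, 0, 0, 10],
    [0, 0, 0, -0.4, 0, 0, 10],
    [0, 0, 0, -0.4, 0, 0, 10],
    [0, 0, 0, -0.4, 0, 0, 10],
    [0, 0, 0, -0.4, 0, 0, 10],
    [0, 0, 0, -0.4, 0, 0, 10],
  ],
)

```text
clock: 17.4
tool_pos: [0.5154, -0.1011, 0.0502]
tool_rot: [-0.001, 0.576, 0.817, 0.0]
wrist_force: [-2.7, 7.4, -1.6]
grip_width: 0.0192
finger_force: 50.0
```

>>> apply_moves(
  increments=[
    [0, 0, 0, 0, 0, 0, 10],
    [0, 0, 0, 0, 0, 0, 10],
    [0, 0, 0, 0, 0, 0, 10],
    [0, 0, 0, 0, 0, 0, 10],
    [0, 0, 0, 0, 0, 0, 10],
    [0, 0, 0, 0, 0, 0, 10],
  ],
)

```text
clock: 18.0
tool_pos: [0.5154, -0.1011, 0.0502]
tool_rot: [-0.001, 0.576, 0.817, 0.0]
wrist_force: [-2.5, 7.7, -1.3]
grip_width: 0.0198
finger_force: 50.0
```

```bash
python3 - <<'E'
from h import *
loc()
p,_=cams.grab_frame('top');q,_=cams.grab_frame('side')
a=cv2.resize(p[150:230,240:340],None,fx=4,fy=4,interpolation=cv2.INTER_CUBIC);b=cv2.resize(q[150:230,210:310],None,fx=4,fy=4,interpolation=cv2.INTER_CUBIC)
cv2.imwrite('pics/c4.png',np.hstack([a,b]))
E
```

```text
loc 1.26 84.34 50.21 F 0.19 8.1 -1.25 T 1.68 -0.04 0.02 t 18.0
```

View pics/c4.png

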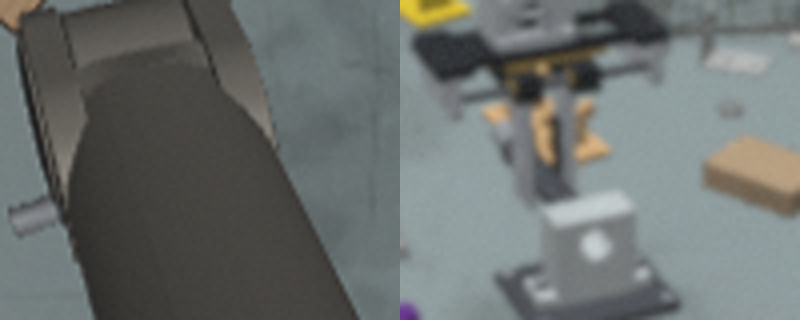

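The side crop shows the no-go plug held at the block's rear mouth, lined up with the bore. Now I back off, lift, and return the gauge to its rest.

>>> apply_moves(
  increments=[
    [0, 0, 0, 5, 0, 0, 10],
    [0, 0, 0, 12, 0, 0, 10],
    [0, 0, 0, 20, 0, 0, 10],
    [0, 0, 0, 20, 0, -30, 10],
    [0, 0, 0, 20, 0, -60, 10],
    [0, 0, 0, 20, 0, -90, 10],
    [0, 0, 0, 20, 0, -90, 10],
    [0, 0, 0, 20, 0, -90, 10],
  ],
)

```text
clock: 18.9
tool_pos: [0.5091, -0.0833, 0.1406]
tool_rot: [0.001, 0.576, 0.817, 0.0]
wrist_force: [0.3, 0.0, -2.8]
grip_width: 0.0192
finger_force: 50.0
```

```bash
python3 -c "
from h import *
to(.5202,.0761,.14,26.7)"
```

```text
turn [ 0.04  0.06 -7.09] shift [146.4  63.9   0.5] now [ 0.5091 -0.0833  0.1406] F [ 0.3  0.  -2.8] t 18.9 grip 0.0192 49.99681340530515 q [ 0.5   0.3  -0.54  2.01  0.2   0.88  0.19]
```

>>> apply_moves(
  increments=[
    [0, 0, -1.5, 30, 13, 0, 10],
    [0, 0, -3.5, 65, 28, 0, 10],
    [0, 0, -5.5, 100, 44, 0, 10],
    [0, 0, -7.1, 130, 57, 0, 10],
    [0, 0, -7.1, 146.4, 63.9, 0, 10],
    [0, 0, -7.1, 146.4, 63.9, 0, 10],
    [0, 0, -7.1, 146.4, 63.9, 30, 10],
    [0, 0, -7.1, 146.4, 63.9, 60, 10],
  ],
)

```text
clock: 19.7
tool_pos: [0.5199, 0.0753, 0.079]
tool_rot: [0.0, 0.525, 0.851, -0.0]
wrist_force: [0.3, -0.8, -2.7]
grip_width: 0.0193
finger_force: 50.0
```

>>> apply_moves(
  increments=[
    [0, 0, 0, 0, 0, 5, 10],
    [0, 0, 0, 0, 0, 5, 10],
    [0, 0, 0, 0, 0, 5, 10],
  ],
)

```text
clock: 20.0
tool_pos: [0.5206, 0.0759, 0.0761]
tool_rot: [0.0, 0.525, 0.851, 0.0]
wrist_force: [0.9, -1.6, -2.4]
grip_width: 0.0193
finger_force: 50.0
```

```bash
python3 -c "
from h import *
to(.5202,.0761,.0406,26.7)"
```

```text
turn [ 0.03  0.   -0.01] shift [ 0.3 -0.3 35.5] now [0.5206 0.0759 0.0761] F [ 0.9 -1.6 -2.4] t 20.0 grip 0.0193 49.99682166846469 q [ 0.21  0.43 -0.58  2.03  0.33  0.77 -0.1 ]
```

>>> apply_moves(
  increments=[
    [0, 0, 0, 0.3, -0.2, 10, 10],
    [0, 0, 0, 0.3, -0.2, 20, 10],
    [0, 0, 0, 0.3, -0.2, 27, 10],
    [0, 0, 0, 0.3, -0.2, 31, 10],
    [0, 0, 0, 0.3, -0.2, 34, 10],
    [0, 0, 0, 0.3, -0.2, 34, 10],
    [0, 0, 0, 0.3, -0.2, 34, 10],
  ],
)

```text
clock: 20.7
tool_pos: [0.52, 0.0762, 0.0415]
tool_rot: [0.0, 0.525, 0.851, 0.0]
wrist_force: [-0.1, 0.2, -2.7]
grip_width: 0.0193
finger_force: 50.0
```

```bash
python3 -c "
from h import *
to(.5202,.0761,.0406,26.7)"
```

```text
turn [ 0.01 -0.    0.01] shift [-0.2  0.1  0.9] now [0.52   0.0762 0.0415] F [-0.1  0.2 -2.7] t 20.7 grip 0.0193 49.99670616583899 q [ 0.18  0.48 -0.55  2.05  0.38  0.71 -0.14]
```

>>> apply_moves(
  increments=[
    [0, 0, 0, 0, 0.5, 0.7, 10],
    [0, 0, 0, 0, 0.5, 1.2, 10],
    [0, 0, 0, 0, 0.5, 1.2, 10],
    [0, 0, 0, 0, 0.5, 1.2, 21],
    [0, 0, 0, 0, 0.5, 1.2, 22],
    [0, 0, 0, 0, 0.5, 1.2, 24],
    [0, 0, 0, 0, 0.5, 1.2, 28],
    [0, 0, 0, 0, 0.5, 1.2, 40],
  ],
)

```text
clock: 21.5
tool_pos: [0.5203, 0.0764, 0.0402]
tool_rot: [0.0, 0.525, 0.851, 0.0]
wrist_force: [0.0, 0.8, 0.3]
grip_width: 0.033
finger_force: 0.0
```

>>> apply_moves(
  increments=[
    [0, 0, 0, 0, 0, 0, 55],
    [0, 0, 0, 0, 0, 0, 70],
    [0, 0, 0, 0, 0, 0, 70],
    [0, 0, 0, 0, 0, 0, 70],
    [0, 0, 0, 0, 0, 0, 70],
    [0, 0, 0, 0, 0, 0, 70],
  ],
)

```text
clock: 22.1
tool_pos: [0.5203, 0.0763, 0.0402]
tool_rot: [-0.0, 0.525, 0.851, 0.0]
wrist_force: [-0.2, -0.1, 0.8]
grip_width: 0.0699
finger_force: 0.0
```

>>> apply_moves(
  increments=[
    [0, 0, 0, 0, 0, -20, 70],
    [0, 0, 0, 0, 0, -50, 70],
    [0, 0, 0, 0, 0, -90, 70],
    [0, 0, 0, 0, 0, -130, 70],
    [0, 0, 0, -40, 0, -150, 70],
    [0, 0, 0, -90, 0, -150, 70],
    [0, 0, 0, -140, 0, -150, 70],
    [0, 0, 0, -190, 0, -150, 70],
  ],
)

```text
clock: 22.9
tool_pos: [0.6063, -0.0954, 0.1906]
tool_rot: [0.0, 0.525, 0.851, -0.0]
wrist_force: [0.4, 0.5, 0.9]
grip_width: 0.0702
finger_force: 0.0
```

>>> apply_moves(
  increments=[
    [0, 0, 0, -40, 0, 0, 70],
    [0, 0, 0, -80, 0, 0, 70],
    [0, 0, 0, -80, 0, 0, 70],
    [0, 0, 0, -80, 0, 0, 70],
    [0, 0, 0, -80, 0, 0, 70],
  ],
)

```text
clock: 23.4
tool_pos: [0.6414, -0.1637, 0.1901]
tool_rot: [-0.0, 0.524, 0.852, 0.0]
wrist_force: [-1.0, 0.1, 0.6]
grip_width: 0.0698
finger_force: 0.0
```

```bash
python3 - <<'E'
from h import *
loc()
p,d=cams.grab_frame('top');q,_=cams.grab_frame('side')
C=cloud('top',d);m=(np.hypot(C[...,0]-.514,C[...,1]-.073)<.12)&(C[...,2]>.035)&(C[...,2]<.07);P=C[m];x=P[:,:2];c=x.mean(0);u=np.linalg.svd(x-c)[2][0];print('gauge now',len(P),c,u,np.median(P[:,2]))
a=cv2.resize(p[160:240,160:260],None,fx=4,fy=4,interpolation=cv2.INTER_CUBIC);b=cv2.resize(q[150:230,210:310],None,fx=4,fy=4,interpolation=cv2.INTER_CUBIC)
cv2.imwrite('pics/c5.png',np.hstack([a,b]))
E
```

```text
loc 98.99 -16.91 190.15 F -0.92 0.4 0.58 T -0.05 -0.09 -0.04 t 23.4
gauge now 437 [0.51446928 0.08303163] [-0.44908219  0.89349045] 0.054143225101429104
```

View pics/c5.png

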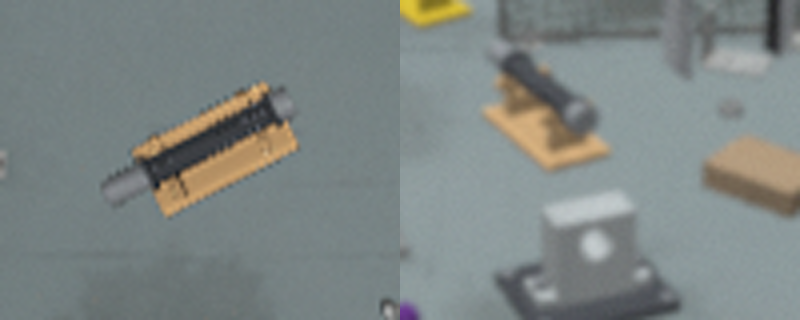

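The gauge lies in its rest, in the same place as at the start, and the arm is clear.

```bash
python3 -c "
from h import *
print(robot.job_done())"
```

```text
the job is handed in; nothing more can be done
None
```

The job is handed in; no verdict came back. By my readings the go plug went in until its collar met the block, the no-go plug was refused at about 8 N for over a second, and the gauge lies released in its rest.

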